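# Charge the refillable spray can on the air stand

### The job

Charge the blue-capped refillable spray can with air: stand it upright in the sprung ring cradle of the charging stand and press it straight down until the cradle is fully down on its stop. Air only flows while the can is held down, so finish still holding it pressed there and do not let go. Leave the red-capped can, the grease tub and the sprocket where they are.

Things in the scene. Friction and masses are not known exactly. Their poses are not given: they have to be found in the camera images.
- can: The refillable spray can to charge: pale bare aluminium with two blue bands and a blue cap, standing on the bench. 53 mm diameter up to 118 mm high, then a short shoulder; cap 43 mm diameter, its top 155 mm above the foot. About 0.15 kg, rigid; may be gripped on body or cap, or pressed on its cap. Foot rim hollow underneath (fill valve inside). Origin: centre of the underside; z up.
- station: Charging stand, bolted to the bench: grey base 130 x 235 x 24 mm high, brass nipple inside the ring cradle, three guide rods 47 mm from the cradle's axis, 84 mm high, and a regulator block with round gauge (56 x 58 mm, 135 mm high, centred 118 mm to +y of the origin). Origin: on the bench below the cradle's axis; z up, y towards the regulator block.
- cradle_seat (a point): Centre of the ledge inside the aluminium ring cradle on which the can's foot rests; moves with the cradle. 72 mm above the bench with the cradle up, 54 mm fully down. The ring is 57 mm inside diameter (about 2 mm play all round the can); its mouth flares to about 70 mm. z up.
- cradle_rim (a point): Centre of the flared mouth of the ring cradle, 28 mm above the ledge, outside diameter 75 mm; moves with the cradle.
- cradle (a joint): How far the ring cradle is pushed down against its coil spring: 0 = up (as found), 0.018 m = fully down on its stop. The spring springs back when released; it takes about 5 N on the can to start moving and about 15 N to reach the stop (stiffness 500 N/m).
- red_can: Another spray can of the same size and shape, white with red bands and a red cap, standing on the bench: leave it alone. Origin: centre of the underside.
- tub: Black grease tub with a yellow lid, 73 mm diameter, 62 mm high, standing on the bench: leave it alone. Origin: centre of the underside.
- sprocket: Steel chain sprocket, 82 mm diameter, 8 mm thick, lying flat on the bench: leave it alone. Origin: centre of the underside.

How it is judged:
By the outcome, as a careful person would: the job done as asked, in the order asked, and still so for the second after the job is handed in, while the arm keeps its last pose, push and grip.
It also fails if it takes over 48 s, if anything falls off the work surface, if the arm or the gripper's body presses on something with over 40 N, if the wrist force passes 120 N, or if a joint passes its speed limit or range.

### The arm

A 6-joint arm with a two-finger parallel gripper is mounted at the origin on the work surface. World frame = base frame: x ahead of the robot, y to its left, z up, the work surface at z = 0. Lengths are in m, angles in rad, forces in N, time in s.
With the tool pointing down it reaches from about 0.375 to 0.925 m from the base axis. Payload 5.7 kg.
Tool frame: the origin (TCP) lies midway between the tips of the shut fingers; the grasp point (between the pads) lies 19 mm behind it; z points along the fingers, x is the direction in which the jaws open and shut, and the axes are right-handed (so a half turn about z gives the same grasp; the last joint's range is limited). The gripper opens to 88 mm and grips with 3 to 60 N. Pads are 20 mm wide; open, the fingers measure 115 mm over their backs; the gripper's body (75 mm by 178 mm) begins 61 mm behind the grasp point.
Start: joints at [1.15, 0.359, 1.51, -0, 1.272, -0.115], TCP at [0.181, 0.572, 0.223] pointing down, gripper open.
Joint ranges: [-2.97, 2.97], [-1.01, 2.36], [0.21, 2.38], [-0.96, 4.11], [0.2, 2.71], [-2.98, 2.98]. Speed limits (rad/s): [2.39, 2.39, 3.14, 3.14, 3.14, 3.14].

### API

Orientations are given as a unit quaternion [x, y, z, w].
In Python, from bench import move_ptp, servo_line, goto_joints, move_gripper, sleep, inverse_kinematics, capture, PlanningError, close_job, spot_in, silhouettes, current_clock, current_joint_pos, current_qvel, current_joint_torque, current_position, current_orientation, current_force, current_torque, current_finger_gap gives the robot as it stands. Calls block until the motion is done:
- move_ptp(position, orientation): joint-space move of the TCP to a pose.
- servo_line(position, orientation=None, rate=0.15, contact_N=None): straight line of the TCP; orientation=None keeps the orientation; rate is the mean speed in m/s. With contact_N (N) it stops when the force on the tool has changed by that much, and returns True; else False.
- goto_joints(angles): joint-space move.
- move_gripper(opening): finger opening in m; the grip force is fixed at half the most; returns when the fingers have stopped.
- sleep(seconds).
- inverse_kinematics(position, orientation): joint angles nearest the present ones, or None.
- capture(name): name is "side" or "top"; returns a dict with "image" (400x640x3 uint8, blue, green, red), "range_z" (400x640 float32, m along the optical axis (not along the pixel's ray), 0 where there is no reading), "intrinsics" (3x3 intrinsics, pixels), "R" (3x3) and "t" (3): a world point X has camera coordinates R X + t. Camera axes: x right, y down, z forward; pixel columns grow to the right and rows downward; lengths in m; the calibration is good to about 2 mm. A picture is of the moment at which its call begins.
A pose or a line that the arm cannot do raises PlanningError and nothing moves.
- close_job(): hands the job in, once; it reports no verdict.
Trained networks look in the newest picture that a camera, given by its name, has taken for a name from the list of things; names that differ only in an ending like _2 or _b are one class to them, and where a whole thing is asked for, a point or a joint stands for the part that bears it (a point fixed in the world has none). Each returns a list of dicts, best first, with "conf" (0 to 1); they miss things now and then, are a little off and sometimes report something else, mostly with a low value. They report only what shows in the picture. A call takes as long as a camera call.
- spot_in(camera, query): "xy" ([column, row] in pixels, amid what is visible of it).
- silhouettes(camera, query): "region" (400x640 bool, what is visible of it) and "xy" ([column, row] in pixels, amid what is visible of it).
Readings, each from a call of its own:
- current_clock(): time.
- current_joint_pos(): joint angles.
- current_qvel(): joint speeds.
- current_joint_torque(): joint torques, N m.
- current_position(): TCP position.
- current_orientation(): TCP orientation.
- current_force(): force on the tool from outside, world axes, zero at the start.
- current_torque(): the same for the moment, N m.
- current_finger_gap(): finger opening in m.
Only numpy, scipy, OpenCV 4.12 (cv2) and the standard library are available. Lean on these libraries where they do the work, as an engineer would, in place of code of your own. Each camera call takes 0.05 s, during which the arm holds its last target. There are 200 camera calls.

## Working session

There is one attempt and no reset: what is moved stays moved. The work goes in short steps, each a Python script; the robot and the scene stay as the last script left them, time stands still between calls to the robot, and variables do not carry over. Pictures are saved under pics/ and viewed, about 8 in all and at most 12, crops included, and the job is handed in when it is done.

```bash
mkdir -p pics; ls
cat > h.py <<'E'
import numpy as np, cv2
from bench import *
def cloud(c,mask=None):
    z=c["range_z"]; v,u=np.nonzero((z>0) if mask is None else (mask&(z>0)))
    d=z[v,u]; K=c["intrinsics"]
    P=np.c_[(u-K[0,2])/K[0,0]*d,(v-K[1,2])/K[1,1]*d,d]
    return (P-c["t"])@c["R"]
E
python3 - <<'E'
from h import *
print(current_clock(),current_orientation())
ims=[]
for n in("side","top"):
    c=capture(n); cv2.imwrite(f"pics/{n}0.png",c["image"])
    print(n,"campos",-c["R"].T@c["t"])
    for q in("can","red_can","tub","sprocket","station","cradle_seat","cradle_rim"):
        for s in silhouettes(n,q)[:2]:
            P=cloud(c,s["region"])
            print(q,round(s["conf"],2),np.round(s["xy"]),len(P), *( [np.round(np.percentile(P,p,axis=0),3) for p in(2,50,98)] if len(P) else []))
E
```

```text
pics
0.0 [ 8.06554438e-01  5.91159118e-01 -7.98964193e-04  4.44384360e-04]
side campos [0.33396238 0.35963859 0.69180581]
can 0.98 [372. 196.] 1524 [ 0.475 -0.118  0.007] [ 0.494 -0.089  0.105] [ 0.521 -0.081  0.156]
can 0.43 [323. 299.] 1588 [0.429 0.102 0.07 ] [0.472 0.13  0.078] [0.5   0.17  0.101]
red_can 0.93 [423. 145.] 1438 [ 0.455 -0.306  0.006] [ 0.476 -0.277  0.098] [ 0.502 -0.269  0.156]
tub 0.65 [349. 169.] 968 [ 0.555 -0.217  0.007] [ 0.581 -0.168  0.062] [ 0.614 -0.151  0.064]
tub 0.28 [302. 340.] 10691 [0.405 0.081 0.015] [0.467 0.194 0.026] [0.541 0.293 0.126]
sprocket 0.89 [257. 207.] 687 [ 0.675 -0.032  0.002] [0.708 0.002 0.008] [0.744 0.033 0.011]
station 0.57 [300. 341.] 10499 [0.405 0.083 0.022] [0.467 0.194 0.026] [0.539 0.292 0.126]
cradle_seat 0.72 [422. 144.] 1443 [ 0.455 -0.307  0.004] [ 0.476 -0.277  0.097] [ 0.503 -0.269  0.156]
cradle_seat 0.61 [321. 297.] 1752 [0.421 0.101 0.038] [0.471 0.131 0.075] [0.5   0.172 0.101]
cradle_rim 0.88 [321. 297.] 1598 [0.426 0.102 0.07 ] [0.471 0.13  0.078] [0.5   0.17  0.101]
top campos [ 0.46599124 -0.05974558  0.93507498]
can 0.76 [352. 243.] 482 [ 0.477 -0.128  0.072] [ 0.499 -0.105  0.152] [ 0.523 -0.083  0.156]
red_can 0.95 [439. 255.] 844 [ 0.456 -0.313 -0.   ] [ 0.48  -0.282  0.127] [ 0.505 -0.27   0.156]
tub 0.63 [386. 208.] 838 [ 0.55  -0.219  0.009] [ 0.582 -0.185  0.06 ] [ 0.617 -0.153  0.064]
sprocket 0.69 [307. 163.] 460 [ 0.678 -0.032  0.003] [ 0.709 -0.     0.007] [0.74  0.028 0.01 ]
station 0.84 [226. 250.] 5733 [0.406 0.07  0.016] [0.473 0.183 0.025] [0.54  0.293 0.124]
station 0.73 [241. 256.] 898 [0.419 0.1   0.024] [0.466 0.14  0.074] [0.5   0.169 0.1  ]
cradle_seat 0.65 [237. 253.] 803 [0.433 0.1   0.068] [0.468 0.141 0.075] [0.499 0.167 0.1  ]
cradle_rim 0.91 [238. 256.] 882 [0.428 0.1   0.025] [0.468 0.141 0.076] [0.5   0.169 0.1  ]
```

View pics/side0.png

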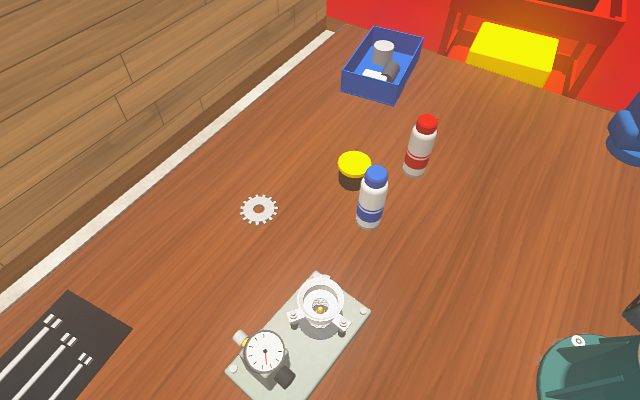

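View pics/top0.png

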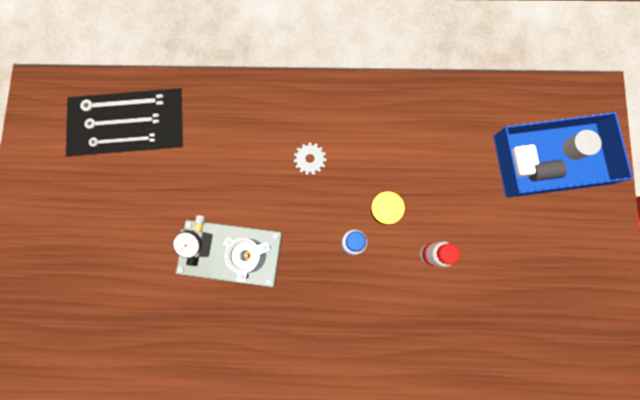

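```bash
cat >> h.py <<'E'
from scipy.optimize import least_squares
def circ(P,r=None):
    x0=[*P[:,:2].mean(0),0.03]
    if r: f=lambda p: np.hypot(P[:,0]-p[0],P[:,1]-p[1])-r
    else: f=lambda p: np.hypot(P[:,0]-p[0],P[:,1]-p[1])-p[2]
    s=least_squares(f,x0[:2] if r else x0,loss="soft_l1",f_scale=0.001)
    return np.round(s.x,4),round(float(np.sqrt(np.median(s.fun**2))),4)
E
python3 - <<'E'
from h import *
for n in("side","top"):
    c=capture(n); A=cloud(c)
    def near(x,y,r,z0,z1): return A[(np.hypot(A[:,0]-x,A[:,1]-y)<r)&(A[:,2]>z0)&(A[:,2]<z1)]
    P=near(.499,-.107,.035,.02,.112); print(n,"can body",len(P),circ(P,.0265) if len(P)>20 else "")
    P=near(.499,-.107,.035,.150,.17); print("cap top",len(P),P.mean(0),(P.max(0)+P.min(0))/2)
    P=near(.467,.135,.05,.092,.106); print("rim",len(P),circ(P),(P.max(0)+P.min(0))/2, np.percentile(P[:,2],[5,50,95]))
    P=near(.467,.135,.026,.06,.085); print("ledge",len(P),np.median(P,0) if len(P) else "")
    P=near(.47,.25,.06,.13,.15); print("reg top",len(P),P.min(0) if len(P) else "",P.max(0) if len(P) else "")
    P=A[(abs(A[:,2]-.024)<.006)&(abs(A[:,0]-.47)<.1)&(abs(A[:,1]-.18)<.16)]
    r=cv2.minAreaRect(P[:,:2].astype(np.float32)); print("base",r)
    P=near(.467,.135,.06,.078,.09); 
    P=P[np.hypot(P[:,0]-.467,P[:,1]-.135)>.040]; print("rods",np.round(P[::4],3).tolist()[:12])
E
```

```text
side can body 724 (array([ 0.5012, -0.1081]), 0.0004)
cap top 314 [ 0.4998616  -0.10436017  0.15466497] [ 0.50082333 -0.10683596  0.15407911]
rim 612 (array([0.4671, 0.1352, 0.0334]), 0.0018) [0.46737182 0.13452624 0.09790319] [0.09288405 0.09794838 0.10150334]
ledge 476 [0.46922997 0.13122312 0.07265201]
reg top 6 [0.51016026 0.23931127 0.13004541] [0.51257181 0.2528174  0.1301923 ]
base ((0.472716361284256, 0.1842634528875351), (0.2353387475013733, 0.13078275322914124), 84.063720703125)
rods [[0.489, 0.085, 0.079], [0.487, 0.09, 0.085], [0.488, 0.093, 0.086], [0.484, 0.087, 0.08], [0.485, 0.092, 0.084], [0.501, 0.17, 0.079], [0.501, 0.172, 0.079], [0.495, 0.17, 0.083], [0.5, 0.173, 0.079], [0.494, 0.171, 0.085], [0.501, 0.176, 0.08], [0.495, 0.173, 0.083]]
top can body 29 (array([ 0.4758, -0.0655]), 0.0031)
cap top 312 [ 0.50085266 -0.10793982  0.15344041] [ 0.50113283 -0.10841025  0.15387839]
rim 313 (array([0.4675, 0.1342, 0.0338]), 0.0017) [0.46780544 0.13486658 0.09749626] [0.09268346 0.09672757 0.10029014]
ledge 310 [0.46735054 0.13639525 0.07105906]
reg top 0  
base ((0.47271865606307983, 0.18416932225227356), (0.23554421961307526, 0.1297125518321991), 83.8833999633789)
rods [[0.5, 0.172, 0.078], [0.498, 0.171, 0.081], [0.495, 0.17, 0.083], [0.493, 0.172, 0.083], [0.489, 0.173, 0.079], [0.488, 0.094, 0.083], [0.489, 0.086, 0.079], [0.486, 0.088, 0.08], [0.484, 0.085, 0.079], [0.426, 0.14, 0.079], [0.424, 0.141, 0.084], [0.422, 0.142, 0.082]]
```

Side view: blue can at (372,196), cradle at (321,297) with its nipple inside. The top view agrees: can at (352,243), cradle at (240,256). Both cameras put the can at about (0.501, -0.108) and the cradle at (0.467, 0.135), and the heights fit. Next I grip the can 99 mm up its body, so the fingers stay above the rods and the palm above the cap.

Run:
```python
from h import *
s=2**-.5
for q in([1,0,0,0],[s,s,0,0],[s,-s,0,0]):
    print(q,[None if (j:=inverse_kinematics(p,q)) is None else np.round(j,2) for p in([.501,-.108,.25],[.467,.135,.25],[.467,.135,.13])])
q=[1,0,0,0]
move_ptp([.501,-.108,.25],q)
print(servo_line([.501,-.108,.080],q,rate=.1,contact_N=6),current_position())
move_gripper(0.03); print("gap",current_finger_gap(),current_force())
print(servo_line([.501,-.108,.23],q,rate=.12)); print(current_position(),current_force(),current_clock(),current_finger_gap())
p=current_position()
c=capture("side"); cv2.imwrite("pics/s1.png",c["image"]); A=cloud(c)
foot=p[2]-.08
P=A[(np.hypot(A[:,0]-p[0],A[:,1]-p[1])<.035)&(A[:,2]>foot-.01)&(A[:,2]<foot+.075)]
print("foot est",P[:,2].min())
for a,b in((.0,.035),(.035,.07)):
    Q=P[(P[:,2]>foot+a)&(P[:,2]<foot+b)]; print(a,len(Q),circ(Q,.0265))
```

```text
[1, 0, 0, 0] [array([-0.35,  0.21,  1.66, -0.  ,  1.28, -0.35]), array([ 0.14,  0.17,  1.71, -0.  ,  1.26,  0.14]), array([ 0.14,  0.31,  1.86, -0.  ,  0.97,  0.14])]
[0.7071067811865476, 0.7071067811865476, 0, 0] [array([-0.35,  0.21,  1.66, -0.  ,  1.28, -1.92]), array([ 0.14,  0.17,  1.71, -0.  ,  1.26, -1.43]), array([ 0.14,  0.31,  1.86, -0.  ,  0.97, -1.43])]
[0.7071067811865476, -0.7071067811865476, 0, 0] [array([-0.35,  0.21,  1.66, -0.  ,  1.28,  1.22]), array([ 0.14,  0.17,  1.71, -0.  ,  1.26,  1.71]), array([ 0.14,  0.31,  1.86, -0.  ,  0.97,  1.71])]
False [ 0.50144014 -0.10813472  0.08050596]
gap 0.052586288314652764 [-0.43239916  0.08479394  0.57366846]
False
[ 0.5004441  -0.10778297  0.22923103] [-0.33903543  0.17872022 -1.24868437] 7.45 0.05291128416328176
foot est 0.14847457086141774
0.0 353 (array([ 0.5008, -0.108 ]), 0.0004)
0.035 438 (array([ 0.5007, -0.1076]), 0.0004)
```

Run:
```python
from h import *
q=[1,0,0,0]
servo_line([.467,.135,.23],q,rate=.12)
servo_line([.467,.135,.192],q,rate=.1)
p=current_position(); print(p,current_force())
for n in("side","top"):
    c=capture(n); A=cloud(c); cv2.imwrite(f"pics/{n}2.png",cv2.resize(c["image"][200:400,140:440],(750,500)))
    foot=p[2]-.08
    for a,b in((.005,.035),(.035,.07)):
        P=A[(np.hypot(A[:,0]-p[0],A[:,1]-p[1])<.033)&(A[:,2]>foot+a)&(A[:,2]<foot+b)]; print(n,len(P),circ(P,.0265) if len(P)>30 else "")
    P=A[(np.hypot(A[:,0]-.467,A[:,1]-.135)<.045)&(A[:,2]>.092)&(A[:,2]<.106)]; print("rim",len(P),circ(P))
```

```text
[0.46705339 0.13489837 0.1920311 ] [ 0.24769919  0.40249833 -1.3591904 ]
side 248 (array([0.4675, 0.1347]), 0.0003)
side 338 (array([0.4673, 0.1351]), 0.0003)
rim 353 (array([0.4671, 0.1352, 0.0334]), 0.0018)
top 63 (array([0.4679, 0.1351]), 0.0002)
top 100 (array([0.4678, 0.1347]), 0.0002)
rim 175 (array([0.4676, 0.1343, 0.0338]), 0.0015)
```

View pics/side2.png

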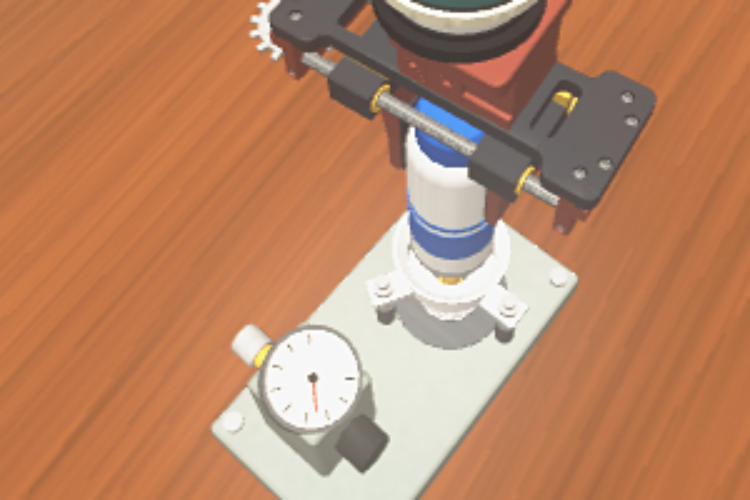

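The can hangs upright over the ring (crop: foot near (455,270)) and is aligned to better than 1 mm in both cameras. Inserting now, watching the force.

Run:
```python
from h import *
q=[1,0,0,0]
x,y=.467,.1348
print(servo_line([x,y,.158],q,rate=.04,contact_N=4),current_position(),current_force())
hit=servo_line([x,y,.145],q,rate=.02,contact_N=3.5)
p=current_position();print(hit,p,current_force())
if hit and p[2]>.145 and p[2]<.160:
    for z in np.arange(.148,.1299,-.003):
        servo_line([x,y,z],q,rate=.02); f=current_force(); print(round(z,3),np.round(current_position(),4),np.round(f,1),round(current_finger_gap(),4))
        if f[2]>24 or np.hypot(f[0],f[1])>12: break
print(current_clock())
c=capture("side"); cv2.imwrite("pics/side3.png",cv2.resize(c["image"][200:400,140:440],(750,500)))
```

```text
False [0.46720811 0.134838   0.15816653] [ 0.59603016 -0.7195669  -1.58447813]
True [0.46727988 0.13484863 0.15116218] [ 0.07397451 -0.44175186  5.61066858]
0.148 [0.4673 0.1349 0.1486] [-1.2 -0.2  7.1] 0.0528
0.145 [0.4673 0.1349 0.1457] [-2.1 -0.6  8.4] 0.0524
0.142 [0.4673 0.1349 0.1428] [-2.  -0.5  9.2] 0.0526
0.139 [0.4674 0.1349 0.14  ] [-2.2 -0.5 11. ] 0.0526
0.136 [0.4673 0.1349 0.1371] [-2.1 -0.  11.8] 0.0521
0.133 [0.4674 0.1349 0.1342] [-3.3  0.2 14.1] 0.0525
0.13 [0.4678 0.135  0.1331] [-7.9 -0.6 33.7] 0.0523
13.8583
```

View pics/side3.png

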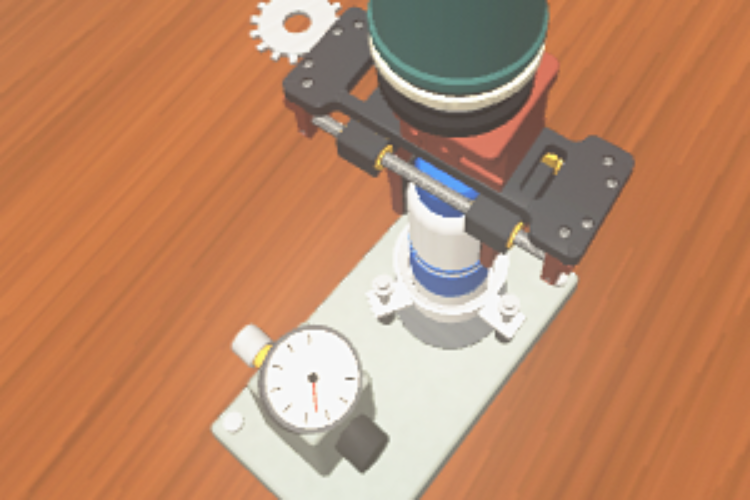

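The force jumped from 14 to 34 N at TCP z 0.133, 18 mm below first contact, so the cradle is on its stop. In the crop the ring sits low against the rod lugs. I'll ease the push slightly and check that it holds steady.

Run:
```python
from h import *
servo_line([.467,.1348,.1307],[1,0,0,0],rate=.02)
for i in range(4):
    sleep(.5); print(np.round(current_position(),4),np.round(current_force(),1),round(current_finger_gap(),4))
for n in("side","top"):
    c=capture(n);A=cloud(c); d=np.hypot(A[:,0]-.4673,A[:,1]-.135)
    P=A[(d>.031)&(d<.038)&(A[:,2]>.065)&(A[:,2]<.115)]; print("rim z",np.percentile(P[:,2],[50,80,90,95]),len(P))
    P=A[(d<.021)&(A[:,2]>.19)&(A[:,2]<.225)]; print("cap z",len(P),np.percentile(P[:,2],[50,95]) if len(P) else "")
    Q=A[(d<.033)&(A[:,2]>.09)&(A[:,2]<.13)]
    if len(Q)>30: print("can",len(Q),circ(Q,.0265))
    for q in("red_can","tub","sprocket"):
        s=silhouettes(n,q)
        if s: print(n,q,round(s[0]["conf"],2),np.round(np.median(cloud(c,s[0]["region"]),0),3))
print(current_clock())
```

```text
[0.4677 0.135  0.1331] [-6.3 -0.8 26.5] 0.0526
[0.4677 0.135  0.1331] [-6.5 -0.4 25.5] 0.0523
[0.4677 0.135  0.1331] [-6.3 -0.8 25.7] 0.0526
[0.4677 0.135  0.1332] [-5.5 -0.3 25.1] 0.0526
rim z [0.08112258 0.0827751  0.08330549 0.08383418] 240
cap z 141 [0.20878464 0.21079898]
can 313 (array([0.4679, 0.135 ]), 0.0003)
side red_can 0.62 [ 0.471 -0.274  0.04 ]
side tub 0.57 [ 0.552 -0.183  0.06 ]
side sprocket 0.96 [0.712 0.001 0.008]
rim z [0.07924167 0.08113788 0.08176433 0.08232329] 121
cap z 21 [0.20767501 0.21003789]
can 98 (array([0.4679, 0.1348]), 0.0003)
top red_can 0.84 [ 0.479 -0.282  0.128]
top tub 0.84 [ 0.581 -0.185  0.061]
top sprocket 0.91 [ 0.712 -0.001  0.007]
16.5583
```

Rim at 82 mm (82 expected fully down), cap top at 209–210 mm (54 + 155 = 209), and the force is steady at about 25 N.

```bash
python3 -c "
from h import *
close_job()"
```

```text
the job is handed in; nothing more can be done
```

The blue-capped can is standing upright in the ring cradle, pressed fully down on its stop. I handed the job in with the gripper still closed on the can and pushing. The robot's clock read about 16.6 s just before that.

- **Grip:** I gripped the can 99 mm up its body, and both cameras showed it lined up with the cradle to within 1 mm before it went in.
- **On the stop:** The cradle moved about 18 mm from first contact, and the force then jumped from about 14 N to 34 N. I eased the push, and it held steady at about 25 N for 2 s with no sign of slipping. The cradle rim measured 82 mm high, as expected when fully down. The cap top measured 209–210 mm, against 209 mm expected.
- **Left alone:** The top camera showed the red can, tub and sprocket where they started, to within about 3 mm. The side camera agreed for the sprocket. Its readings for the red can and tub had shifted by up to 30 mm in plan, which I put down to the arm partly blocking its view.
- **Sideways force:** A push of about 6 N remained while holding. The can still measured upright and centred to within 1 mm.

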